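# Build the test-sieve stack on the shaker

### The arm

A 6-joint arm with a two-finger parallel gripper is mounted at the origin on the work surface; the furniture and walls round the work are solid. World frame = base frame: x ahead of the robot, y to its left, z up, the work surface at z = 0. Lengths are in mm, angles in degrees, forces in N, time in s.
With the tool pointing down it reaches from about 350 to 850 mm from the base axis. Payload 8.1 kg.
Tool frame: the origin (TCP) lies midway between the tips of the shut fingers; the grasp point (between the pads) lies 19 mm behind it (r.pinch_z is the distance from the TCP to the grasp point, in mm); z points along the fingers, y is the line along which they close (so a half turn about z gives the same grasp; the last joint's range is limited). The gripper opens to 85 mm and grips with 20 to 120 N. Pads are 22 mm wide; open, the fingers measure 114 mm over their backs; the gripper's body (76 mm by 85 mm) begins 54 mm behind the grasp point. The pads swing forward as they close: fully open they stand 13 mm farther back than shut.
Start: joints at [-80.008, 7.471, 85.268, -0, 87.261, -4.893], TCP at [154.153, -579.864, 191.592] pointing down, gripper open.
Joint ranges: [-169.43, 169.43], [-51.17, 129.36], [1.28, 143.12], [-76.62, 256.62], [0, 156.53], [-152.29, 152.29]. Speed limits (degrees/s): [136.94, 136.94, 159.86, 180, 180, 180].

### API

Orientations are given as [roll, pitch, yaw] about the fixed x, y, z axes, in that order (R = Rz(yaw) Ry(pitch) Rx(roll)).
In Python, from bench import sensors, optics, job, r gives the robot as it stands.
- The arm moves only by the tool play_rows, never from a script. Its argument "motion" is a list that holds one entry, the list of rows, each a list of 6 numbers: the shift along the tool's x, y, z in cm, then the turn, a rotation vector about the tool's x, y, z in degrees. In form: [[[x, y, z, ax, ay, az], ...]]. A call has 1 to 5 rows; each row is the pose to reach, as a shift and turn from the pose commanded when the call began, along the tool's axes at that moment; what a row does not reach only later rows make up. A row lasts 1/10 s, in which the tool goes at most 50 mm and 8.59 degrees, less where a joint would pass 70% of its speed; a pose out of reach is approached as far as the arm can. A call with a gripper value outside its range is refused whole. "jaw" is the opening, from 0 (shut) to 1 (fully open), set as the call begins (left out, the last holds). The fingers move at their own pace and stop on an object; "squeeze" is the grip in N (left out, the last holds). Time passes only in rows, so rows that repeat a pose let the fingers close. It gives the time, the measured TCP pose, the force, the opening and the grip force at its end, in the units of the state.
- sensors.sense(): the state, without advancing time (a new reading comes with each control period).
- optics.snapshot(name): name is "scene" or "top"; returns a dict with "pixels" (420x560x3 uint8, red, green, blue), "mtx" (3x3 intrinsics, pixels), "R" (3x3) and "t" (3): a world point X has camera coordinates R X + t. Camera axes: x right, y down, z forward; pixel columns grow to the right and rows downward; lengths in mm; the calibration is good to about 2 mm. A picture is of the moment at which its call begins. There is no depth.
- job.hand_in(): hands the job in; it is judged then, once.
The state is a dict: "time": time; "joint_pos": joint angles; "qd": joint speeds; "joint_efforts": joint torques, N m; "tool_pos": TCP position; "tcp_rot": TCP orientation; "ft_force": force on the tool from outside, world axes, zero at the start; "wrist_torque": the same for the moment, N m; "finger_gap": finger opening in mm; "grip_force": force on a finger pad.
Only numpy, scipy, OpenCV 4.12 (cv2) and the standard library are available. Lean on these libraries where they do the work, as an engineer would, in place of code of your own. Each camera call takes 0.05 s, during which the arm holds its last target. There are 200 camera calls.

### The job

Build the sieve stack in the ring seat of the white shaker, one piece after another from the bottom up: the bare steel pan first, on it the blue-rimmed fine sieve, then the yellow-rimmed medium sieve, then the red-rimmed coarse sieve, and last the lid with the black knob. Each piece must sit level and fully home in the one below, and at the end the whole stack stands released and still. Leave the weighing boat and the tape roll where they are.

Things in the scene. Friction and masses are not known exactly. Their poses are not given: they have to be found in the camera images.
- pan: Receiving pan: all bare steel, closed floor with a round mark. Loose, 58 mm wide, 34 high, 55-115 g. Origin: centre of underside, z up. Tapered foot at 0-8 mm height (41 mm wide at the bottom, 46 above); straight wall at 8-34 mm, to grip. Open top: recess 50 mm wide, 18 deep. The next piece's foot goes in it until its shoulder (8 mm) rests on this rim; its origin is then 26 mm above this one's.
- sieve_blue: Fine sieve: ring with BLUE rim, finest wire mesh inside. Loose, 58 mm wide, 34 high, 55-115 g. Origin: centre of underside, z up. Tapered foot at 0-8 mm height (41 mm wide at the bottom, 46 above); straight wall at 8-34 mm, to grip. Open top: recess 50 mm wide, 18 deep. The next piece's foot goes in it until its shoulder (8 mm) rests on this rim; its origin is then 26 mm above this one's.
- sieve_yellow: Medium sieve: ring with YELLOW rim, medium wire mesh inside. Loose, 58 mm wide, 34 high, 55-115 g. Origin: centre of underside, z up. Tapered foot at 0-8 mm height (41 mm wide at the bottom, 46 above); straight wall at 8-34 mm, to grip. Open top: recess 50 mm wide, 18 deep. The next piece's foot goes in it until its shoulder (8 mm) rests on this rim; its origin is then 26 mm above this one's.
- sieve_red: Coarse sieve: ring with RED rim, wide wire mesh inside. Loose, 58 mm wide, 34 high, 55-115 g. Origin: centre of underside, z up. Tapered foot at 0-8 mm height (41 mm wide at the bottom, 46 above); straight wall at 8-34 mm, to grip. Open top: recess 50 mm wide, 18 deep. The next piece's foot goes in it until its shoulder (8 mm) rests on this rim; its origin is then 26 mm above this one's.
- sieve_lid: Lid of the sieve set: loose steel disc with upright black knob, 48-100 g. Origin: centre of underside, z up. Tapered foot as on the sieves at 0-8 mm height (41 mm wide at the bottom, 46 above), disc 58 mm wide at 8-14 mm, knob 20 mm thick at 14-42 mm, to grip. Seated on a sieve, its origin is 26 mm above the sieve's.
- shaker: Sieve shaker, fixed: low white round base 104 mm wide, small grey panel at its -x edge. On top, centred, the seat: grey ring 58 mm outside, 50 inside, floor 18 mm and rim 28 mm above the bench. Origin: on the bench under the seat's centre, z up. The pan's foot goes in until its shoulder rests on the rim; its origin is then 20 mm above the shaker's.
- weigh_boat: Bystander: white plastic weighing boat, 66 x 78 x 20 mm, loose; origin at the centre of its underside. To be left alone.
- tape_roll: Bystander: roll of orange tape lying flat, 53 mm wide, 18 mm high, loose; origin at the centre of its underside. To be left alone.

How it is judged:
By the outcome, as a careful person would: the job done as asked, in the order asked, and still so for the second after the job is handed in, with the robot touching nothing.
It also fails if it takes over 128 s, if anything falls off the work surface, if the arm or the gripper's body presses on something with over 40 N, if the wrist force passes 120 N, or if a joint passes its speed limit or range.

## Working session

There is one attempt and no reset: what is moved stays moved. The work goes in short steps, Python scripts to look and compute and a tool call to move; the robot and the scene stay as the last step left them, time stands still between calls to the robot, and variables do not carry over. Pictures are saved under pics/ and viewed, at most 14 in all, crops included, and the job is handed in when it is done.

Besides the shell and the picture viewer there is one more tool, called as name(argument=value, ...) on one line, values as JSON. play_rows: Moves the arm, as the interface text tells. Its arguments: {"type":"object","properties":{"motion":{"type":"array","items":{"type":"array","items":{"type":"array","items":{"type":"number"}}}},"jaw":{"type":"number"},"squeeze":{"type":"number"}},"required":["motion"]}

```bash
mkdir -p pics; ls; python3 - <<'E'
from bench import sensors, optics, job, r
import cv2
for n in("scene","top"):
    s=optics.snapshot(n); cv2.imwrite(f"pics/{n}0.png",s["pixels"][:,:,::-1])
    print(n,s["mtx"].round(1).tolist(),s["R"].round(3).tolist(),s["t"].round(1).tolist())
print(sensors.sense(), r.pinch_z)
E
```

```text
pics
scene [[520.7, 0.0, 279.8], [0.0, 520.7, 220.8], [0.0, 0.0, 1.0]] [[0.926, -0.376, 0.013], [-0.317, -0.799, -0.511], [0.203, 0.469, -0.86]] [-503.5, 184.1, 1051.9]
top [[471.9, 0.0, 275.8], [0.0, 471.9, 205.6], [0.0, 0.0, 1.0]] [[0.024, -0.999, -0.026], [-0.992, -0.021, -0.127], [0.126, 0.029, -0.992]] [-13.5, 543.2, 1054.6]
{'time': 0.1, 'joint_pos': array([-8.00070111e+01,  7.51372311e+00,  8.53229211e+01,  2.07158435e-03,
        8.72636791e+01, -4.89196401e+00]), 'qd': array([ 0.06968706, -0.10472087, -0.13164878,  0.02095694,  0.00921049,
       -0.01524159]), 'joint_efforts': array([ 9.12508276e-04, -5.70954037e+01, -5.01940084e+01, -3.18981865e-04,
        8.07389966e-03,  1.15159816e-05]), 'tool_pos': array([ 154.07356302, -579.28228331,  190.61987972]), 'tcp_rot': array([-1.79900219e+02, -1.06167973e-02,  1.48848429e+01]), 'ft_force': array([0.04709921, 0.24215887, 0.81770651]), 'wrist_torque': array([-0.05204196,  0.01053529,  0.03166512]), 'grip_force': 0.0, 'finger_gap': 85.75686302104933} 18.700000000000003
```

View pics/scene0.png

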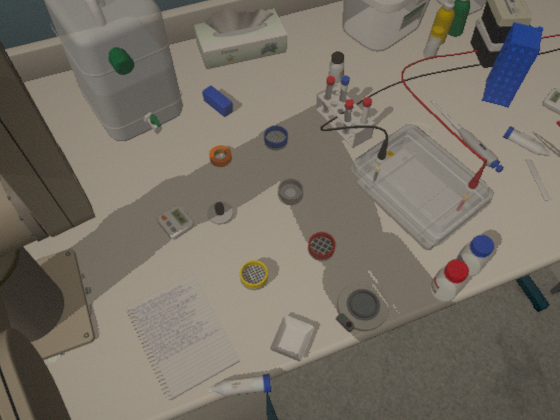

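View pics/top0.png

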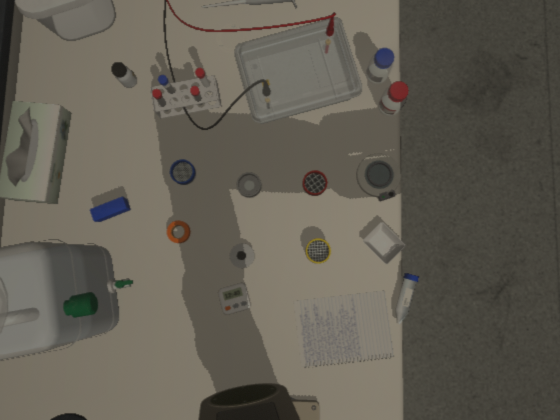

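The scene view shows blue sieve (276,138), tape (220,155), pan (290,191), lid (220,211), red (321,245), yellow (254,274), shaker seat (363,304) and boat (296,336). In the top view: blue (182,172), pan (249,185), red (315,183), yellow (318,250), lid knob (242,256), seat (378,175).

```bash
cat > h.py <<'E'
import numpy as np, cv2
def ray(s,uv,z):
    d=s["R"].T@np.linalg.inv(s["mtx"])@np.array([uv[0],uv[1],1.]); c=-s["R"].T@s["t"]
    return (c+d*(z-c[2])/d[2])
def proj(s,X):
    p=s["mtx"]@(s["R"]@np.array(X,float)+s["t"]); return p[:2]/p[2]
def colour(s,name,uv,rad=22):
    h=cv2.cvtColor(s["pixels"],cv2.COLOR_RGB2HSV).astype(int); H,S,V=h[...,0],h[...,1],h[...,2]
    m={"red":((H<8)|(H>172))&(S>120),"yellow":(H>20)&(H<34)&(S>130),"blue":(H>100)&(H<130)&(S>90)}[name]
    m=m.astype(np.uint8); k=np.zeros_like(m); cv2.circle(k,tuple(int(v) for v in uv),rad,1,-1); m&=k
    p=np.argwhere(m)[:,::-1].astype(np.int32); hull=cv2.convexHull(p)
    return cv2.fitEllipse(hull) if len(hull)>5 else None
E
python3 - <<'E'
from h import *; from bench import optics
g={"scene":dict(blue=(276,138),yellow=(254,274),red=(321,245),pan=(290,191),lid=(220,211),shaker=(363,304)),
"top":dict(blue=(182,172),yellow=(318,250),red=(315,183),pan=(249,185),lid=(242,256),shaker=(378,175))}
rows=[]
for n in g:
    s=optics.snapshot(n)
    for k in("blue","yellow","red"):
        e=colour(s,k,g[n][k]); print(n,k,np.round(e[0],1),np.round(e[1],1),ray(s,e[0],32).round(1))
    for k in("pan","lid","shaker"): print(n,k,ray(s,g[n][k],{"pan":34,"lid":42,"shaker":28}[k]).round(0))
    crops=[cv2.resize(s["pixels"][v-25:v+25,u-25:u+25],(260,260),interpolation=cv2.INTER_CUBIC) for u,v in (g[n][k] for k in("pan","lid","shaker"))]
    rows.append(np.hstack(crops))
cv2.imwrite("pics/crops.png",np.vstack(rows)[:,:,::-1])
E
```

```text
scene blue [275.9 136.4] [21.1 23. ] [621.2 217.3  32. ]
scene yellow [253.6 273.9] [27.8 28.4] [ 443.4 -102.4   32. ]
scene red [321.4 245. ] [26.3 27. ] [600.3 -92.9  32. ]
scene pan [591.  58.  34.]
scene lid [427.  60.  42.]
scene shaker [ 624. -243.   28.]
top blue [182.1 171.4] [23.1 24.1] [620.2 220.6  32. ]
top yellow [317.7 250.4] [24.5 25.1] [442.7 -99.5  32. ]
top red [314.5 182.4] [23.9 24.4] [600.  -89.9  32. ]
top pan [591.  62.  34.]
top lid [426.  72.  42.]
top shaker [ 621. -237.   28.]
```

View pics/crops.png

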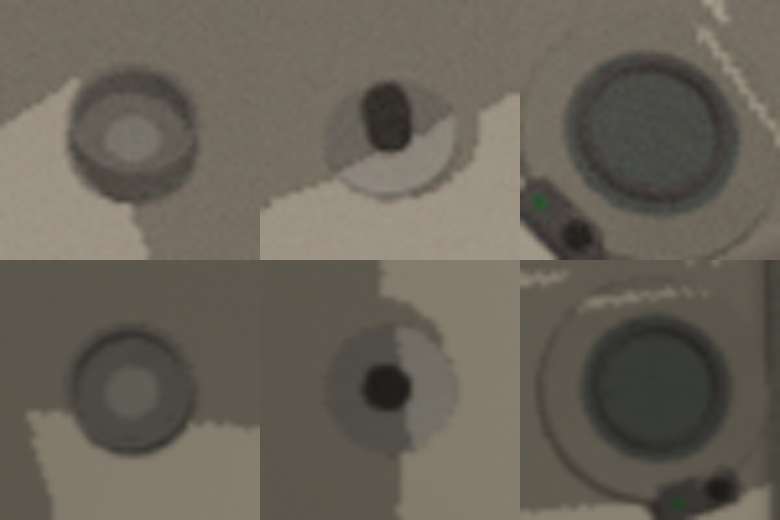

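Crops: pan and lid discs are centred within a pixel of the guesses, and so is the seat ring (top 379.2,174.6; scene 363.5,304.5).

```bash
python3 - <<'E'
from h import *; from bench import optics
g={"scene":[(290.5,189.5,34),(220.1,212.8,14),(363.5,304.5,28)],"top":[(249.1,185,34),(242.2,255.7,14),(379.2,174.6,28)]}
for n in g:
    s=optics.snapshot(n)
    for u,v,z in g[n]: print(n,ray(s,(u,v),z).round(1))
E
```

```text
scene [593.7  60.9  34. ]
scene [429.3  73.2  14. ]
scene [ 624.1 -244.7   28. ]
top [590.5  61.8  34. ]
top [427.1  74.4  14. ]
top [ 622.  -240.3   28. ]
```

play_rows(motion=[[[0, 0, 0, 0, 0, -7.44], [0, 0, 0, 0, 0, -14.88], [0, 0, 0, 0, 0, -14.88]]], jaw=1, squeeze=35)

```text
time: 0.6
tool_pos: [154.2, -579.8, 191.5]
tcp_rot: [-180.0, -0.0, 29.9]
ft_force: [0.1, -0.0, 0.1]
finger_gap: 85.3
grip_force: 0.0
```

play_rows(motion=[[[0, 0, 0, 0, 0, 8], [0, 0, 0, 0, 0, 16], [0, 0, 0, 0, 0, 24], [0, 0, 0, 0, 0, 29.88], [0, 0, 0, 0, 0, 29.88]]])

```text
time: 1.1
tool_pos: [154.2, -579.8, 191.5]
tcp_rot: [-180.0, -0.0, -0.4]
ft_force: [-1.1, 0.1, 0.2]
finger_gap: 85.7
grip_force: 0.0
```

play_rows(motion=[[[2.2, -3.2, 0, 0, 0, 0], [4.4, -6.4, 0, 0, 0, 0], [6.6, -9.6, 0, 0, 0, 0], [8.8, -12.8, 0, 0, 0, 0], [11, -16, 0, 0, 0, 0]]])

```text
time: 1.6
tool_pos: [265.1, -418.8, 191.6]
tcp_rot: [180.0, -0.0, -0.1]
ft_force: [0.0, -0.1, -0.1]
finger_gap: 85.6
grip_force: 0.0
```

play_rows(motion=[[[2.2, -3.2, 0, 0, 0, 0], [4.4, -6.4, 0, 0, 0, 0], [6.6, -9.6, 0, 0, 0, 0], [8.8, -12.8, 0, 0, 0, 0], [11, -16, 0, 0, 0, 0]]])

```text
time: 2.1
tool_pos: [375.5, -259.0, 191.8]
tcp_rot: [180.0, -0.0, -0.1]
ft_force: [0.8, 0.1, -0.4]
finger_gap: 85.2
grip_force: 0.0
```

play_rows(motion=[[[2.2, -3.2, 0, 0, 0, 0], [4.4, -6.4, 0, 0, 0, 0], [6.6, -9.6, 0, 0, 0, 0], [8.8, -12.8, 0, 0, 0, 0], [11, -16, 0, 0, 0, 0]]])

```text
time: 2.6
tool_pos: [485.9, -99.0, 191.8]
tcp_rot: [180.0, -0.0, -0.1]
ft_force: [0.4, 0.6, 1.0]
finger_gap: 85.2
grip_force: 0.0
```

play_rows(motion=[[[2.2, -3.2, 0, 0, 0, 0], [4.4, -6.4, 0, 0, 0, 0], [6.6, -9.6, 0, 0, 0, 0], [8.8, -12.8, 0, 0, 0, 0], [10.8, -16, 0, 0, 0, 0]]])

```text
time: 3.1
tool_pos: [594.2, 60.8, 191.6]
tcp_rot: [180.0, -0.0, -0.1]
ft_force: [0.6, -2.0, 0.0]
finger_gap: 85.3
grip_force: 0.0
```

play_rows(motion=[[[-0.1, 0, 5, 0, 0, 0], [-0.2, 0, 9.5, 0, 0, 0], [-0.2, 0, 14, 0, 0, 0], [-0.2, 0, 17, 0, 0, 0], [-0.2, 0, 18.6, 0, 0, 0]]])

```text
time: 3.6
tool_pos: [588.7, 59.3, 1.8]
tcp_rot: [180.0, 0.3, -0.1]
ft_force: [0.1, -0.8, -1.1]
finger_gap: 85.4
grip_force: 0.0
```

play_rows(motion=[[[0, 0, 0, 0, 0, 0], [0, 0, 0, 0, 0, 0], [0, 0, 0, 0, 0, 0], [0, 0, 0, 0, 0, 0], [0, 0, 0, 0, 0, 0]]], jaw=0.5, squeeze=20)

```text
time: 4.1
tool_pos: [592.6, 59.3, 7.2]
tcp_rot: [-180.0, -0.1, -0.1]
ft_force: [0.5, 0.5, 0.3]
finger_gap: 42.6
grip_force: 0.0
```

play_rows(motion=[[[0, 0, 0, 0, 0, 0], [0, 0, 0, 0, 0, 0]]])

```text
time: 4.3
tool_pos: [591.6, 59.3, 5.9]
tcp_rot: [180.0, -0.0, -0.1]
ft_force: [0.2, 0.8, 0.7]
finger_gap: 42.9
grip_force: 0.0
```

```bash
python3 - <<'E'
from h import *; from bench import optics,sensors
a=optics.snapshot("scene")["pixels"][90:290,180:400]; b=optics.snapshot("top")["pixels"][90:290,140:360]
cv2.imwrite("pics/c1.png",np.hstack([cv2.resize(x,(396,360)) for x in(a,b)])[:,:,::-1]); print(sensors.sense()["finger_gap"])
E
```

```text
43.05882188579969
```

View pics/c1.png

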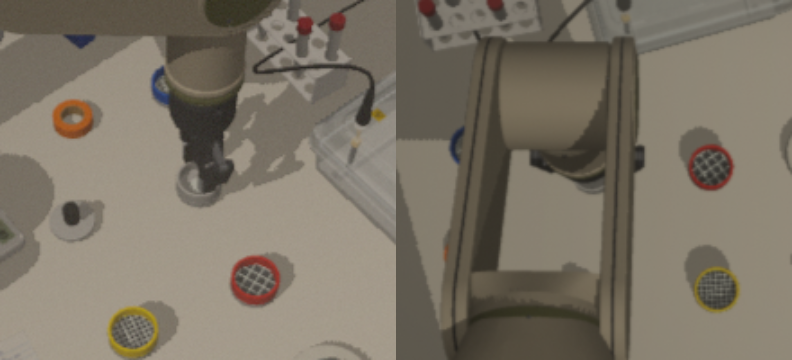

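```bash
python3 - <<'E'
from h import *; from bench import optics,sensors
s=optics.snapshot("scene"); p=s["pixels"]; print(sensors.sense()["tool_pos"])
for X in([592,59.3,6],[592,59.3,34],[592,80,10],[592,38,10],[592,61,0]): print(X,proj(s,X).round(1))
c=p[145:235,235:345]; cv2.imwrite("pics/c2.png",cv2.resize(c,(770,600*1),interpolation=cv2.INTER_CUBIC)[:,:,::-1])
E
```

```text
[591.39253206  59.26079055   5.58470782]
[592, 59.3, 6] [289.7 197.1]
[592, 59.3, 34] [290.1 190.3]
[592, 80, 10] [286.3 189.2]
[592, 38, 10] [293.4 203.5]
[592, 61, 0] [289.3 198. ]
```

View pics/c2.png

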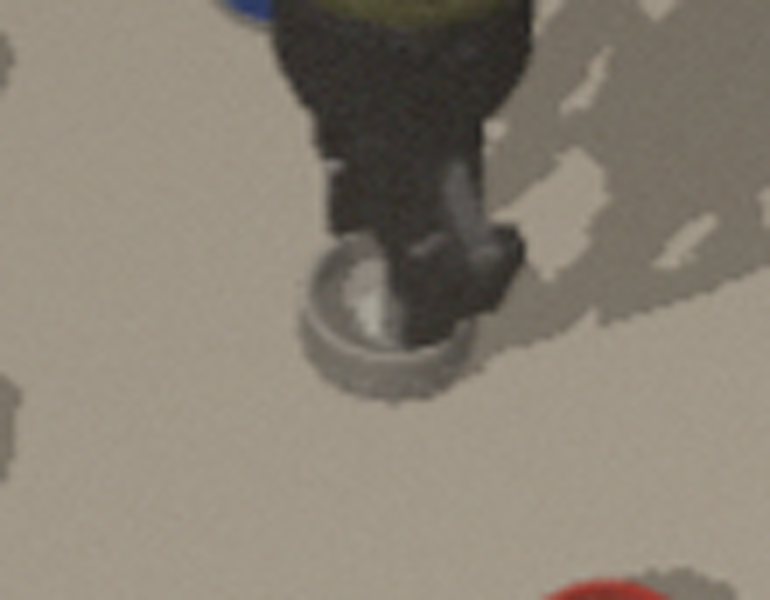

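The picture shows the pan unmoved at (290,192), with the fingers ending about (295,197), apparently above it or over its near rim. That doesn't fit the reported tip height, so I'll check the tip against the bench in a clear spot.

play_rows(motion=[[[0, 0, -4, 0, 0, 0], [0, 0, -8, 0, 0, 0], [-4, 3, -8, 0, 0, 0], [-8, 6, -8, 0, 0, 0], [-8, 6, -6, 0, 0, 0]]])

```text
time: 4.95
tool_pos: [509.4, -3.1, 67.8]
tcp_rot: [179.9, -0.2, -0.2]
ft_force: [2.1, 1.2, 0.2]
finger_gap: 43.0
grip_force: 0.0
```

play_rows(motion=[[[0, 0, 3, 0, 0, 0], [0, 0, 5, 0, 0, 0], [0, 0, 6, 0, 0, 0], [0, 0, 6, 0, 0, 0], [0, 0, 6, 0, 0, 0]]])

```text
time: 5.45
tool_pos: [511.9, -0.6, 6.3]
tcp_rot: [180.0, -0.0, -0.1]
ft_force: [-0.2, -0.1, 0.4]
finger_gap: 43.1
grip_force: 0.0
```

```bash
python3 - <<'E'
from h import *; from bench import optics,sensors
s=optics.snapshot("scene"); p=s["pixels"]; t=sensors.sense(); print(t["tool_pos"],t["tcp_rot"],t["finger_gap"])
x,y,z=t["tool_pos"]
for X in([x,y,z],[x,y+21,10],[x,y-21,10],[x,y-21,50]): print(X,proj(s,X).round(1))
u,v=proj(s,[x,y,z]).astype(int);print(u,v)
c=p[v-50:v+40,u-55:u+55]; cv2.imwrite("pics/c3.png",cv2.resize(c,(733,600),interpolation=cv2.INTER_CUBIC)[:,:,::-1])
E
```

```text
[512.38212387  -0.59430076   6.78011944] [ 1.79991908e+02 -9.29678493e-02 -1.06676976e-01] 42.51938783362599
[np.float64(512.3821238712655), np.float64(-0.5943007610295716), np.float64(6.780119435782404)] [266.9 229.1]
[np.float64(512.3821238712655), np.float64(20.405699238970428), 10] [263.4 220.8]
[np.float64(512.3821238712655), np.float64(-21.594300761029572), 10] [270.4 236.2]
[np.float64(512.3821238712655), np.float64(-21.594300761029572), 50] [270.4 227. ]
266 229
```

View pics/c3.png

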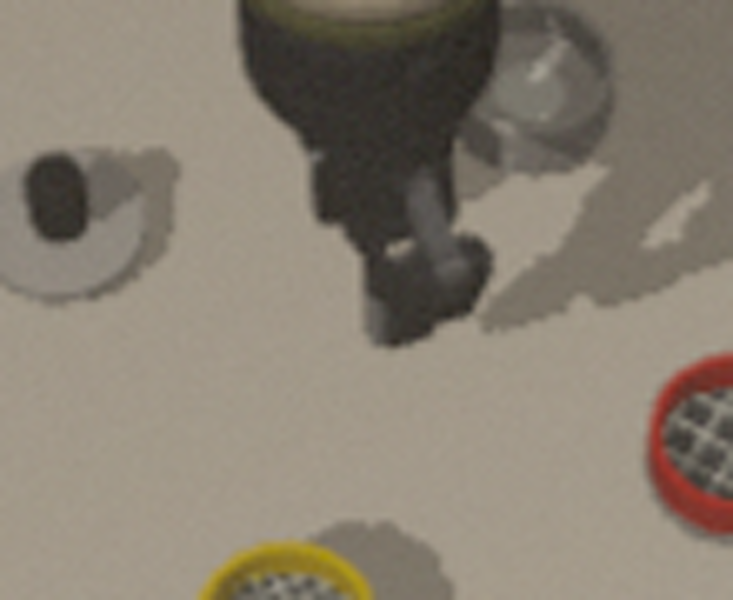

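The fingertip appears at px (270,230), where the reported pose says (270,236), and its shadow is detached. So the real tips are about 30 mm higher than stated. I'll probe the bench gently here.

play_rows(motion=[[[0, 0, 0.7, 0, 0, 0], [0, 0, 1.3, 0, 0, 0], [0, 0, 1.7, 0, 0, 0], [0, 0, 2, 0, 0, 0], [0, 0, 2, 0, 0, 0]]])

```text
time: 6.0
tool_pos: [510.7, -0.5, -15.1]
tcp_rot: [-180.0, 0.1, -0.1]
ft_force: [-0.1, 0.8, -0.7]
finger_gap: 43.1
grip_force: 0.0
```

play_rows(motion=[[[0, 0, 0.05, 0, 0, 0], [0, 0, 0.1, 0, 0, 0], [0, 0, 0.15, 0, 0, 0], [0, 0, 0.2, 0, 0, 0], [0, 0, 0.2, 0, 0, 0]]])

```text
time: 6.5
tool_pos: [511.3, -0.6, -16.4]
tcp_rot: [180.0, 0.0, -0.1]
ft_force: [0.5, 0.1, -0.6]
finger_gap: 42.3
grip_force: 0.0
```

```bash
python3 - <<'E'
from h import *; from bench import optics,sensors
s=optics.snapshot("scene"); p=s["pixels"]; t=sensors.sense(); print(t["tool_pos"],t["ft_force"])
u,v=266,229
c=p[v-50:v+40,u-55:u+55]; cv2.imwrite("pics/c4.png",cv2.resize(c,(733,600),interpolation=cv2.INTER_CUBIC)[:,:,::-1])
E
```

```text
[511.32250137  -0.5688716  -16.38380237] [ 0.39869615  0.60828468 -0.73725613]
```

View pics/c4.png

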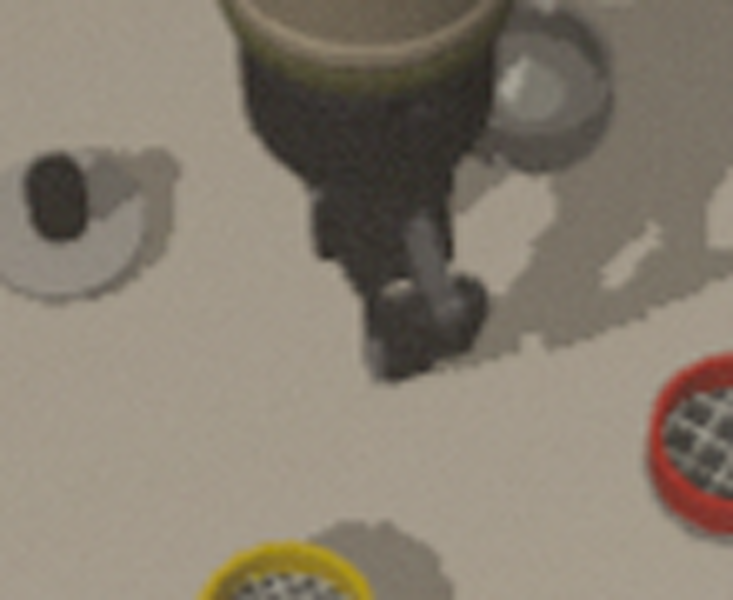

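Tip now at px (270,236), about 12 mm above the bench with the reading at z=-16; no contact force. So offset ≈ 28–30 mm. I'll grasp the pan with TCP reading about -22.

play_rows(motion=[[[0, 0, -4, 0, 0, 0], [0, 0, -7.5, 0, 0, 0], [4, -3.1, -7.5, 0, 0, 0], [8.05, -6.15, -7.5, 0, 0, 0], [8.05, -6.15, -7.5, 0, 0, 0]]], jaw=1)

```text
time: 7.05
tool_pos: [595.0, 63.8, 58.0]
tcp_rot: [-179.9, -0.1, 0.0]
ft_force: [-0.6, -0.5, -0.8]
finger_gap: 85.1
grip_force: 0.0
```

play_rows(motion=[[[0, 0, 3, 0, 0, 0], [0, 0, 5.5, 0, 0, 0], [0, 0, 7, 0, 0, 0], [0, 0, 7.8, 0, 0, 0], [0, 0, 8, 0, 0, 0]]])

```text
time: 7.55
tool_pos: [591.3, 60.6, -22.1]
tcp_rot: [180.0, 0.1, -0.1]
ft_force: [1.0, 0.1, 0.2]
finger_gap: 85.3
grip_force: 0.0
```

play_rows(motion=[[[0, 0, 0, 0, 0, 0], [0, 0, 0, 0, 0, 0], [0, 0, 0, 0, 0, 0], [0, 0, 0, 0, 0, 0], [0, 0, 0, 0, 0, 0]]], jaw=0.55, squeeze=20)

```text
time: 8.05
tool_pos: [593.3, 60.7, -19.5]
tcp_rot: [-180.0, -0.2, -0.1]
ft_force: [-1.7, 0.2, 6.8]
finger_gap: 56.6
grip_force: 21.6
```

play_rows(motion=[[[0, 0, 0, 0, 0, 0], [0, 0, 0, 0, 0, 0], [0, 0, 0, 0, 0, 0], [0, 0, 0, 0, 0, -8], [0, 0, 0, 0, 0, -16]]], jaw=1)

```text
time: 8.55
tool_pos: [591.8, 60.7, -21.6]
tcp_rot: [-180.0, 0.0, 16.2]
ft_force: [-0.3, -0.2, 0.2]
finger_gap: 85.5
grip_force: 0.0
```

play_rows(motion=[[[0, 0, 0, 0, 0, -8], [0, 0, 0, 0, 0, -16], [0, 0, 0, 0, 0, -24], [0, 0, 0, 0, 0, -32], [0, 0, 0, 0, 0, -40]]])

```text
time: 9.05
tool_pos: [591.8, 60.8, -21.6]
tcp_rot: [-180.0, 0.0, 56.2]
ft_force: [0.2, -0.2, 0.2]
finger_gap: 85.1
grip_force: 0.0
```

play_rows(motion=[[[0, 0, 0, 0, 0, -8], [0, 0, 0, 0, 0, -16], [0, 0, 0, 0, 0, -24], [0, 0, 0, 0, 0, -32], [0, 0, 0, 0, 0, -34]]])

```text
time: 9.55
tool_pos: [591.8, 60.8, -21.6]
tcp_rot: [-180.0, -0.0, 90.2]
ft_force: [-0.0, 0.8, 0.6]
finger_gap: 85.4
grip_force: 0.0
```

play_rows(motion=[[[0, 0, 0, 0, 0, 0], [0, 0, 0, 0, 0, 0], [0, 0, 0, 0, 0, 0], [0, 0, 0, 0, 0, 0], [0, 0, 0, 0, 0, 0]]], jaw=0.55, squeeze=30)

```text
time: 10.05
tool_pos: [592.2, 60.8, -21.0]
tcp_rot: [180.0, -0.0, 89.9]
ft_force: [-2.0, -0.8, 5.3]
finger_gap: 56.9
grip_force: 32.3
```

play_rows(motion=[[[0, 0, 0, 0, 0, 0], [0, 0, 0, 0, 0, 0], [0, 0, 0, 0, 0, 0]]])

```text
time: 10.35
tool_pos: [592.2, 60.8, -20.9]
tcp_rot: [180.0, -0.0, 89.9]
ft_force: [-1.8, -0.8, 5.9]
finger_gap: 56.7
grip_force: 32.3
```

play_rows(motion=[[[0, 0, -1, 0, 0, 0], [0, 0, -5, 0, 0, 0], [0, 0, -9, 0, 0, 0], [-4, 0.4, -10, 0, 0, 0], [-8.5, 0.9, -10, 0, 0, 0]]])

```text
time: 10.85
tool_pos: [603.3, -24.0, 82.8]
tcp_rot: [179.6, 0.0, 90.1]
ft_force: [-0.0, -1.8, -1.9]
finger_gap: 56.8
grip_force: 32.6
```

play_rows(motion=[[[-4.5, 0.5, 0, 0, 0, 0], [-9, 1, 0, 0, 0, 0], [-13.5, 1.5, 0, 0, 0, 0], [-18, 2, 0, 0, 0, 0], [-21.8, 2.2, 0, 0, 0, 0]]])

```text
time: 11.35
tool_pos: [622.2, -244.8, 78.9]
tcp_rot: [180.0, 0.0, 89.8]
ft_force: [1.2, 0.5, -0.9]
finger_gap: 57.0
grip_force: 32.6
```

play_rows(motion=[[[0, 0, 2, 0, 0, 0], [0, 0, 4, 0, 0, 0], [0, 0, 5.8, 0, 0, 0], [0, 0, 6.6, 0, 0, 0], [0, 0, 6.6, 0, 0, 0]]])

```text
time: 11.85
tool_pos: [621.0, -241.2, 10.6]
tcp_rot: [-179.8, -0.1, 89.9]
ft_force: [0.6, -0.4, -0.5]
finger_gap: 56.7
grip_force: 32.6
```

```bash
python3 - <<'E'
from h import *; from bench import optics,sensors
t=sensors.sense(); print(t["tool_pos"],t["ft_force"],t["finger_gap"])
s=optics.snapshot("scene")["pixels"]; q=optics.snapshot("top")["pixels"]
cv2.imwrite("pics/c5.png",np.hstack([cv2.resize(x,(400,400),interpolation=cv2.INTER_CUBIC) for x in(s[264:344,323:403],q[135:215,338:418])])[:,:,::-1])
E
```

```text
[ 620.98800553 -241.23663987   10.63343418] [ 0.59259127 -0.43723145 -0.52589199] 56.66192820722557
```

View pics/c5.png

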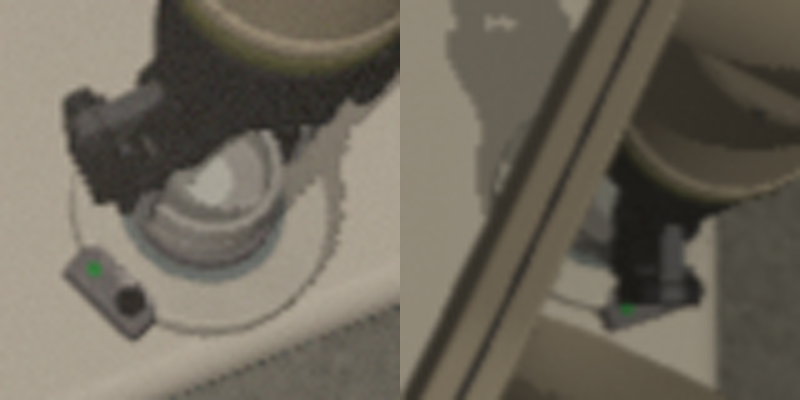

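Scene crop: the pan (centre ≈ (210,220) in crop) hangs concentric over the grey ring, whose sides show at 125 and 285. Lowering gently.

play_rows(motion=[[[-0.1, 0.15, 0.2, 0, 0, 0], [-0.1, 0.15, 0.4, 0, 0, 0], [-0.1, 0.15, 0.6, 0, 0, 0], [-0.1, 0.15, 0.8, 0, 0, 0], [-0.1, 0.15, 0.8, 0, 0, 0]]])

```text
time: 12.45
tool_pos: [623.5, -243.1, 4.1]
tcp_rot: [-180.0, -0.0, 89.9]
ft_force: [0.2, -0.1, -0.8]
finger_gap: 56.8
grip_force: 32.6
```

play_rows(motion=[[[0, 0, 0.1, 0, 0, 0], [0, 0, 0.2, 0, 0, 0], [0, 0, 0.25, 0, 0, 0], [0, 0, 0.3, 0, 0, 0], [0, 0, 0.3, 0, 0, 0]]])

```text
time: 12.95
tool_pos: [624.0, -243.3, 1.7]
tcp_rot: [180.0, 0.0, 89.9]
ft_force: [0.4, 1.4, -0.4]
finger_gap: 56.4
grip_force: 32.7
```

play_rows(motion=[[[0, 0, 0.1, 0, 0, 0], [0, 0, 0.15, 0, 0, 0], [0, 0, 0.2, 0, 0, 0], [0, 0, 0.25, 0, 0, 0], [0, 0, 0.25, 0, 0, 0]]])

```text
time: 13.45
tool_pos: [624.2, -243.2, -0.7]
tcp_rot: [180.0, 0.0, 89.9]
ft_force: [3.2, 2.2, -0.3]
finger_gap: 56.7
grip_force: 32.7
```

play_rows(motion=[[[0, 0, 0.05, 0, 0, 0], [0, 0, 0.1, 0, 0, 0], [0, 0, 0.1, 0, 0, 0]]])

```text
time: 13.75
tool_pos: [624.3, -243.1, -0.9]
tcp_rot: [180.0, -0.0, 89.9]
ft_force: [0.3, 3.7, 6.3]
finger_gap: 56.8
grip_force: 33.2
```

play_rows(motion=[[[0, 0, 0, 0, 0, 0], [0, 0, 0, 0, 0, 0], [0, 0, 0, 0, 0, 0], [0, 0, -3, 0, 0, 0], [0, 0, -7, 0, 0, 0]]], jaw=1)

```text
time: 14.25
tool_pos: [620.8, -242.2, 64.9]
tcp_rot: [-179.6, -0.2, 89.9]
ft_force: [1.0, -0.3, 0.1]
finger_gap: 85.5
grip_force: 0.0
```

play_rows(motion=[[[4.5, 0, 0, 0, 0, 0], [9, 0, 0, 0, 0, 0], [13.5, 0, 0, 0, 0, 0], [18, 0, 0, 0, 0, 0], [22.5, -0.2, 0, 0, 0, 0]]])

```text
time: 14.75
tool_pos: [621.9, -16.9, 67.9]
tcp_rot: [-180.0, 0.0, 89.9]
ft_force: [1.0, -0.3, -1.1]
finger_gap: 85.6
grip_force: 0.0
```

play_rows(motion=[[[4.5, 0, 0, 0, 0, 0], [9, 0, 0, 0, 0, 0], [13.5, 0, 0, 0, 0, 0], [18, 0, 0, 0, 0, 0], [23.7, -0.15, 0, 0, 0, 0]]])

```text
time: 15.25
tool_pos: [621.2, 212.7, 67.8]
tcp_rot: [-180.0, 0.0, 89.8]
ft_force: [0.6, -0.2, 1.2]
finger_gap: 85.1
grip_force: 0.0
```

play_rows(motion=[[[0, 0, 0, 0, 0, 0], [0, 0, 0, 0, 0, 0]]])

```text
time: 15.45
tool_pos: [620.9, 212.6, 67.6]
tcp_rot: [-180.0, 0.0, 90.0]
ft_force: [0.4, 0.2, 0.0]
finger_gap: 85.3
grip_force: 0.0
```

```bash
python3 - <<'E'
from h import *; from bench import optics,sensors
t=sensors.sense(); print(t["tool_pos"],t["ft_force"],t["finger_gap"])
s=optics.snapshot("scene")["pixels"]; q=optics.snapshot("top")["pixels"]
cv2.imwrite("pics/c6.png",np.hstack([cv2.resize(x,(400,400),interpolation=cv2.INTER_CUBIC) for x in(s[264:344,323:403],q[135:215,338:418])])[:,:,::-1])
E
```

```text
[620.88027651 212.61591438  67.62370031] [0.39209226 0.19722626 0.02587501] 85.26134961527193
```

View pics/c6.png

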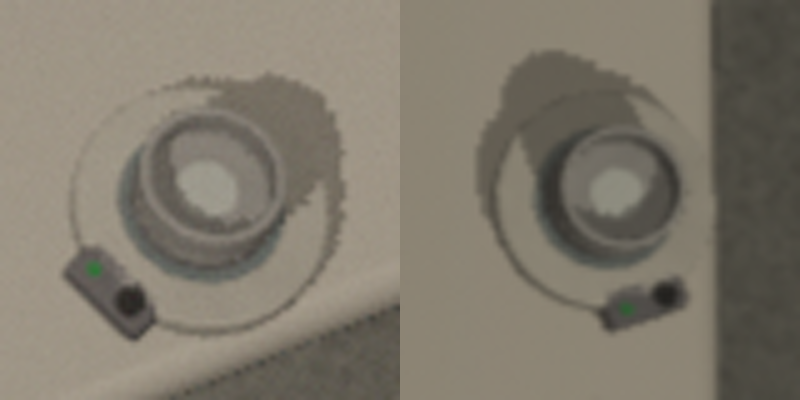

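```bash
python3 - <<'E'
from h import *; from bench import optics
for n,c in(("scene",(323+212/5,264+175/5)),("top",(338+220/5,135+187/5))):
    s=optics.snapshot(n); print(n,ray(s,c,54).round(1), ((proj(s,[623,-242.5,54])-proj(s,[623,-242.5,28]))*5).round(0))
E
```

```text
scene [ 624.4 -243.6   54. ] [ 10. -25.]
top [ 622.  -241.6   54. ] [ 11. -11.]
```

The pan rim measures (623,-242.5) at z=54 in both views, so it is seated and level. Now the blue sieve.

play_rows(motion=[[[0.65, 0, 3, 0, 0, 0], [0.65, 0, 6, 0, 0, 0], [0.65, 0, 8, 0, 0, 0], [0.65, 0, 8.8, 0, 0, 0], [0.65, 0, 8.9, 0, 0, 0]]])

```text
time: 16.15
tool_pos: [620.6, 216.8, -22.2]
tcp_rot: [-179.9, 0.0, 89.8]
ft_force: [0.2, -0.2, 0.7]
finger_gap: 85.5
grip_force: 0.0
```

play_rows(motion=[[[0, 0, 0, 0, 0, 0], [0, 0, 0, 0, 0, 0], [0, 0, 0, 0, 0, 0], [0, 0, 0, 0, 0, 0], [0, 0, 0, 0, 0, 0]]], jaw=0.55, squeeze=20)

```text
time: 16.65
tool_pos: [623.1, 218.3, -18.6]
tcp_rot: [179.8, -0.0, 89.9]
ft_force: [-1.1, -2.1, 6.8]
finger_gap: 56.4
grip_force: 21.4
```

play_rows(motion=[[[0, 0, 0, 0, 0, 0], [0, 0, 0, 0, 0, 0], [0, 0, 0, 0, 0, 0], [0, 0, 0, 0, 0, 8], [0, 0, 0, 0, 0, 16]]], jaw=1)

```text
time: 17.15
tool_pos: [621.2, 218.2, -21.1]
tcp_rot: [-180.0, 0.0, 73.6]
ft_force: [0.0, 0.3, 0.0]
finger_gap: 85.3
grip_force: 0.0
```

play_rows(motion=[[[0, 0, 0, 0, 0, 8], [0, 0, 0, 0, 0, 16], [0, 0, 0, 0, 0, 24], [0, 0, 0, 0, 0, 32], [0, 0, 0, 0, 0, 40]]])

```text
time: 17.65
tool_pos: [621.2, 218.2, -21.2]
tcp_rot: [-180.0, 0.0, 33.6]
ft_force: [-0.3, -0.2, -0.2]
finger_gap: 85.5
grip_force: 0.0
```

play_rows(motion=[[[0, 0, 0, 0, 0, 8], [0, 0, 0, 0, 0, 16], [0, 0, 0, 0, 0, 24], [0, 0, 0, 0, 0, 32], [0, 0, 0, 0, 0, 34]]])

```text
time: 18.15
tool_pos: [621.2, 218.2, -21.2]
tcp_rot: [180.0, 0.0, -0.4]
ft_force: [-0.7, 0.2, 0.1]
finger_gap: 85.3
grip_force: 0.0
```

play_rows(motion=[[[0, 0, 0, 0, 0, 0], [0, 0, 0, 0, 0, 0], [0, 0, 0, 0, 0, 0], [0, 0, 0, 0, 0, 0], [0, 0, 0, 0, 0, 0]]], jaw=0.55, squeeze=30)

```text
time: 18.65
tool_pos: [621.8, 218.4, -20.5]
tcp_rot: [-180.0, -0.0, -0.1]
ft_force: [-0.8, -0.1, 4.0]
finger_gap: 57.1
grip_force: 32.4
```

play_rows(motion=[[[0, 0, 0, 0, 0, 0], [0, 0, 0, 0, 0, 0]]])

```text
time: 18.85
tool_pos: [621.7, 218.3, -20.5]
tcp_rot: [-180.0, -0.0, -0.1]
ft_force: [-0.0, 0.4, 5.1]
finger_gap: 56.9
grip_force: 32.4
```

play_rows(motion=[[[0, 0, -1, 0, 0, 0], [0, 0, -5, 0, 0, 0], [0, 0, -9, 0, 0, 0], [0, 3, -10, 0, 0, 0], [0, 7, -10, 0, 0, 0]]])

```text
time: 19.35
tool_pos: [623.3, 149.5, 83.1]
tcp_rot: [-179.9, -0.3, 0.1]
ft_force: [-0.1, -0.3, -1.1]
finger_gap: 56.9
grip_force: 32.6
```

play_rows(motion=[[[0, 4.5, 0, 0, 0, 0], [0, 9, 0, 0, 0, 0], [0, 13.5, 0, 0, 0, 0], [0, 18, 0, 0, 0, 0], [0.1, 22.5, 0, 0, 0, 0]]])

```text
time: 19.85
tool_pos: [621.1, -78.6, 79.1]
tcp_rot: [-180.0, 0.0, -0.1]
ft_force: [0.0, 0.5, -1.5]
finger_gap: 56.8
grip_force: 32.6
```

play_rows(motion=[[[0, 4.5, 0, 0, 0, 0], [0, 9, 0, 0, 0, 0], [0, 13, 0, 0, 0, 0], [0.1, 16.6, 0, 0, 0, 0], [0.1, 16.6, 0, 0, 0, 0]]])

```text
time: 20.35
tool_pos: [621.4, -247.9, 79.1]
tcp_rot: [179.9, 0.0, -0.4]
ft_force: [-1.2, 0.2, -1.1]
finger_gap: 57.0
grip_force: 32.6
```

play_rows(motion=[[[0, 0, 0, 0, 0, 0], [0, 0, 0, 0, 0, 0]]])

```text
time: 20.55
tool_pos: [622.3, -241.7, 78.8]
tcp_rot: [-180.0, 0.0, -0.1]
ft_force: [-0.1, 0.4, -2.0]
finger_gap: 57.0
grip_force: 32.6
```

play_rows(motion=[[[0.1, 0.1, 2, 0, 0, 0], [0.1, 0.1, 3.4, 0, 0, 0], [0.1, 0.1, 4, 0, 0, 0], [0.1, 0.1, 4.2, 0, 0, 0], [0.1, 0.1, 4.2, 0, 0, 0]]])

```text
time: 21.05
tool_pos: [623.4, -243.3, 36.9]
tcp_rot: [-180.0, 0.0, -0.1]
ft_force: [0.1, -1.0, -1.0]
finger_gap: 56.7
grip_force: 32.6
```

play_rows(motion=[[[0, 0, 0.15, 0, 0, 0], [0, 0, 0.3, 0, 0, 0], [0, 0, 0.45, 0, 0, 0], [0, 0, 0.6, 0, 0, 0], [0, 0, 0.6, 0, 0, 0]]])

```text
time: 21.55
tool_pos: [623.3, -243.8, 30.8]
tcp_rot: [-180.0, 0.0, -0.1]
ft_force: [0.9, -0.1, -1.3]
finger_gap: 56.3
grip_force: 32.6
```

play_rows(motion=[[[0, 0, 0.1, 0, 0, 0], [0, 0, 0.2, 0, 0, 0], [0, 0, 0.3, 0, 0, 0], [0, 0, 0.35, 0, 0, 0], [0, 0, 0.35, 0, 0, 0]]])

```text
time: 22.05
tool_pos: [623.4, -243.8, 27.4]
tcp_rot: [-180.0, 0.0, -0.1]
ft_force: [-0.5, 0.0, -0.6]
finger_gap: 56.7
grip_force: 32.6
```

play_rows(motion=[[[0, 0, 0.05, 0, 0, 0], [0, 0, 0.1, 0, 0, 0], [0, 0, 0.15, 0, 0, 0], [0, 0, 0.2, 0, 0, 0], [0, 0, 0.2, 0, 0, 0]]])

```text
time: 22.55
tool_pos: [623.5, -243.8, 25.6]
tcp_rot: [180.0, -0.0, -0.1]
ft_force: [-0.6, -0.5, -0.3]
finger_gap: 56.8
grip_force: 32.6
```

play_rows(motion=[[[0, 0, 0.05, 0, 0, 0], [0, 0, 0.05, 0, 0, 0], [0, 0, 0.05, 0, 0, 0]]])

```text
time: 22.85
tool_pos: [623.6, -243.8, 25.5]
tcp_rot: [180.0, -0.0, -0.1]
ft_force: [-1.9, 0.9, 4.0]
finger_gap: 57.2
grip_force: 33.0
```

play_rows(motion=[[[0, 0, 0, 0, 0, 0], [0, 0, 0, 0, 0, 0], [0, 0, 0, 0, 0, 0], [0, 0, -3, 0, 0, 0], [0, 0, -6, 0, 0, 0]]], jaw=1)

```text
time: 23.35
tool_pos: [622.2, -243.2, 83.9]
tcp_rot: [-179.9, 0.2, -0.1]
ft_force: [-0.1, 0.0, 1.2]
finger_gap: 85.6
grip_force: 0.0
```

play_rows(motion=[[[-3.6, -2.9, 0, 0, 0, 0], [-7.2, -5.8, 0, 0, 0, 0], [-10.8, -8.7, 0, 0, 0, 0], [-14.4, -11.5, 0, 0, 0, 0], [-18.05, -14.3, 0, 0, 0, 0]]])

```text
time: 23.85
tool_pos: [441.9, -99.5, 84.8]
tcp_rot: [-180.0, -0.0, -0.1]
ft_force: [-0.4, 0.3, 1.2]
finger_gap: 85.4
grip_force: 0.0
```

play_rows(motion=[[[0, 0, 0, 0, 0, 0], [0, 0, 0, 0, 0, 0]]])

```text
time: 24.05
tool_pos: [443.0, -100.0, 85.3]
tcp_rot: [180.0, -0.1, -0.1]
ft_force: [0.5, 0.3, 0.3]
finger_gap: 85.3
grip_force: 0.0
```

```bash
python3 - <<'E'
from h import *; from bench import optics,sensors
for n in("scene","top"):
    s=optics.snapshot(n); e=colour(s,"blue",proj(s,[623.5,-243,78]),18)
    print(n,np.round(e[1],1),ray(s,e[0],78).round(1))
    e=colour(s,"red",proj(s,[600,-91,32])); print(ray(s,e[0],32).round(1))
E
```

```text
scene [29.7 30. ] [ 623.7 -245.3   78. ]
[600.3 -93.3  32. ]
top [25.4 25.8] [ 623.3 -242.5   78. ]
[600.8 -90.1  32. ]
```

Blue rim measures (623.5,-243.9) at the right height, seated. Now yellow.

play_rows(motion=[[[0, 0.1, 3.5, 0, 0, 0], [0, 0.1, 7, 0, 0, 0], [0, 0.1, 9.5, 0, 0, 0], [0, 0.1, 10.6, 0, 0, 0], [0, 0.1, 10.7, 0, 0, 0]]])

```text
time: 24.65
tool_pos: [442.8, -101.6, -23.2]
tcp_rot: [-179.9, 0.2, -0.1]
ft_force: [0.7, 0.5, 1.0]
finger_gap: 85.3
grip_force: 0.0
```

play_rows(motion=[[[0, 0, 0, 0, 0, 0], [0, 0, 0, 0, 0, 0], [0, 0, 0, 0, 0, 0], [0, 0, 0, 0, 0, 0], [0, 0, 0, 0, 0, 0]]], jaw=0.55, squeeze=20)

```text
time: 25.15
tool_pos: [445.1, -102.1, -20.0]
tcp_rot: [179.9, -0.2, -0.1]
ft_force: [-1.0, -0.1, 7.1]
finger_gap: 56.3
grip_force: 21.3
```

play_rows(motion=[[[0, 0, 0, 0, 0, 0], [0, 0, 0, 0, 0, 0], [0, 0, 0, 0, 0, 0], [0, 0, 0, 0, 0, -8], [0, 0, 0, 0, 0, -16]]], jaw=1)

```text
time: 25.65
tool_pos: [443.2, -101.4, -22.0]
tcp_rot: [-180.0, 0.0, 16.2]
ft_force: [-1.0, -0.3, 0.4]
finger_gap: 85.6
grip_force: 0.0
```

play_rows(motion=[[[0, 0, 0, 0, 0, -8], [0, 0, 0, 0, 0, -16], [0, 0, 0, 0, 0, -24], [0, 0, 0, 0, 0, -32], [0, 0, 0, 0, 0, -40]]])

```text
time: 26.15
tool_pos: [443.2, -101.4, -22.0]
tcp_rot: [-180.0, 0.0, 56.2]
ft_force: [0.6, -0.2, 0.8]
finger_gap: 85.1
grip_force: 0.0
```

play_rows(motion=[[[0, 0, 0, 0, 0, -8], [0, 0, 0, 0, 0, -16], [0, 0, 0, 0, 0, -24], [0, 0, 0, 0, 0, -32], [0, 0, 0, 0, 0, -34]]])

```text
time: 26.65
tool_pos: [443.2, -101.4, -22.0]
tcp_rot: [-180.0, -0.0, 90.2]
ft_force: [0.0, 0.5, -0.0]
finger_gap: 85.3
grip_force: 0.0
```

play_rows(motion=[[[0, 0, 0, 0, 0, 0], [0, 0, 0, 0, 0, 0], [0, 0, 0, 0, 0, 0], [0, 0, 0, 0, 0, 0], [0, 0, 0, 0, 0, 0]]], jaw=0.55, squeeze=30)

```text
time: 27.15
tool_pos: [443.4, -101.5, -21.5]
tcp_rot: [-180.0, -0.0, 89.8]
ft_force: [-2.7, 0.5, 5.6]
finger_gap: 57.5
grip_force: 31.0
```

play_rows(motion=[[[0, 0, 0, 0, 0, 0], [0, 0, 0, 0, 0, 0]]])

```text
time: 27.35
tool_pos: [443.3, -101.5, -21.5]
tcp_rot: [-180.0, -0.0, 89.8]
ft_force: [-2.8, 1.6, 6.1]
finger_gap: 57.4
grip_force: 31.0
```

play_rows(motion=[[[0, 0, -1, 0, 0, 0], [0, 0, -5, 0, 0, 0], [0, 0, -9, 0, 0, 0], [0, 0, -11.6, 0, 0, 0], [0, 0, -11.6, 0, 0, 0]]])

```text
time: 27.85
tool_pos: [446.7, -102.6, 99.5]
tcp_rot: [179.5, 0.2, 89.8]
ft_force: [1.4, -0.0, -0.9]
finger_gap: 57.2
grip_force: 32.8
```

play_rows(motion=[[[-3, 3.8, 0, 0, 0, 0], [-6, 7.6, 0, 0, 0, 0], [-9, 11.4, 0, 0, 0, 0], [-12, 15.2, 0, 0, 0, 0], [-14.2, 18, 0, 0, 0, 0]]])

```text
time: 28.35
tool_pos: [624.0, -245.4, 92.6]
tcp_rot: [-179.9, -0.0, 89.8]
ft_force: [-0.3, 0.7, -0.7]
finger_gap: 57.3
grip_force: 32.8
```

play_rows(motion=[[[0, 0, 0, 0, 0, 0], [0, 0, 0, 0, 0, 0], [0, 0, 0, 0, 0, 0]]])

```text
time: 28.65
tool_pos: [622.0, -243.1, 93.3]
tcp_rot: [-179.9, -0.1, 89.9]
ft_force: [-0.4, -0.3, -0.4]
finger_gap: 57.1
grip_force: 32.8
```

play_rows(motion=[[[-0.05, 0.1, 1.5, 0, 0, 0], [-0.05, 0.1, 2.6, 0, 0, 0], [-0.05, 0.1, 3.1, 0, 0, 0], [-0.05, 0.1, 3.2, 0, 0, 0], [-0.05, 0.1, 3.2, 0, 0, 0]]])

```text
time: 29.15
tool_pos: [623.7, -244.1, 61.8]
tcp_rot: [-180.0, -0.0, 89.9]
ft_force: [0.1, -0.7, -1.3]
finger_gap: 57.6
grip_force: 32.8
```

play_rows(motion=[[[0, 0, 0.15, 0, 0, 0], [0, 0, 0.3, 0, 0, 0], [0, 0, 0.45, 0, 0, 0], [0, 0, 0.6, 0, 0, 0], [0, 0, 0.6, 0, 0, 0]]])

```text
time: 29.65
tool_pos: [623.8, -244.3, 55.8]
tcp_rot: [-180.0, -0.0, 89.9]
ft_force: [-0.5, 0.4, -1.3]
finger_gap: 57.5
grip_force: 32.8
```

play_rows(motion=[[[0, 0, 0.1, 0, 0, 0], [0, 0, 0.2, 0, 0, 0], [0, 0, 0.25, 0, 0, 0], [0, 0, 0.3, 0, 0, 0], [0, 0, 0.3, 0, 0, 0]]])

```text
time: 30.15
tool_pos: [624.0, -244.3, 53.0]
tcp_rot: [-180.0, -0.0, 89.9]
ft_force: [-0.5, 0.1, -0.7]
finger_gap: 57.0
grip_force: 32.8
```

play_rows(motion=[[[0, 0, 0.05, 0, 0, 0], [0, 0, 0.1, 0, 0, 0], [0, 0, 0.15, 0, 0, 0], [0, 0, 0.2, 0, 0, 0], [0, 0, 0.2, 0, 0, 0]]])

```text
time: 30.65
tool_pos: [623.9, -244.3, 51.0]
tcp_rot: [-180.0, -0.0, 89.9]
ft_force: [-0.7, 0.0, -1.6]
finger_gap: 57.1
grip_force: 32.8
```

play_rows(motion=[[[0, 0, 0.05, 0, 0, 0], [0, 0, 0.1, 0, 0, 0], [0, 0, 0.1, 0, 0, 0]]])

```text
time: 30.95
tool_pos: [624.1, -244.4, 50.6]
tcp_rot: [180.0, 0.0, 89.9]
ft_force: [-2.3, 0.5, 3.6]
finger_gap: 56.9
grip_force: 33.2
```

play_rows(motion=[[[0, 0, 0, 0, 0, 0], [0, 0, 0, 0, 0, 0], [0, 0, 0, 0, 0, 0], [0, 0, -3, 0, 0, 0], [0, 0, -6, 0, 0, 0]]], jaw=1)

```text
time: 31.45
tool_pos: [622.8, -243.7, 109.0]
tcp_rot: [-179.8, -0.1, 89.9]
ft_force: [0.7, -0.1, 1.6]
finger_gap: 85.8
grip_force: 0.0
```

play_rows(motion=[[[4, -0.6, 0, 0, 0, 0], [8, -1.2, 0, 0, 0, 0], [12, -1.8, 0, 0, 0, 0], [15.25, -2.4, 0, 0, 0, 0], [15.25, -2.4, 0, 0, 0, 0]]])

```text
time: 31.95
tool_pos: [599.8, -87.6, 110.0]
tcp_rot: [-180.0, -0.1, 90.1]
ft_force: [0.6, -0.8, -0.9]
finger_gap: 85.3
grip_force: 0.0
```

play_rows(motion=[[[0, 0, 3, 0, 0, 0], [0, 0, 6, 0, 0, 0], [0, 0, 6, 0, 0, 0], [0, 0, 6, 0, 0, 0]]])

```text
time: 32.35
tool_pos: [599.8, -92.2, 49.9]
tcp_rot: [-179.9, -0.0, 89.9]
ft_force: [0.5, -0.3, 0.6]
finger_gap: 85.4
grip_force: 0.0
```

```bash
python3 - <<'E'
from h import *; from bench import optics,sensors
for n in("scene","top"):
    s=optics.snapshot(n); e=colour(s,"yellow",proj(s,[623.5,-243,104]),22)
    if e: print(n,np.round(e[1],1),ray(s,e[0],104).round(1))
E
```

```text
scene [31.2 31.5] [ 622.6 -246.6  104. ]
top [26.2 27.4] [ 621.8 -243.8  104. ]
```

play_rows(motion=[[[0.05, 0, 3, 0, 0, 0], [0.05, 0, 5.5, 0, 0, 0], [0.05, 0, 6.8, 0, 0, 0], [0.05, 0, 7.15, 0, 0, 0], [0.05, 0, 7.15, 0, 0, 0]]])

```text
time: 32.95
tool_pos: [600.9, -91.5, -20.6]
tcp_rot: [180.0, 0.0, 89.9]
ft_force: [0.5, 0.0, 0.2]
finger_gap: 85.6
grip_force: 0.0
```

play_rows(motion=[[[0, 0, 0, 0, 0, 0], [0, 0, 0, 0, 0, 0], [0, 0, 0, 0, 0, 0], [0, 0, 0, 0, 0, 0], [0, 0, 0, 0, 0, 0]]], jaw=0.55, squeeze=20)

```text
time: 33.45
tool_pos: [601.8, -91.6, -19.3]
tcp_rot: [179.8, 0.0, 89.9]
ft_force: [-1.7, 0.4, 6.3]
finger_gap: 57.5
grip_force: 20.3
```

play_rows(motion=[[[0, 0, 0, 0, 0, 0], [0, 0, 0, 0, 0, 0], [0, 0, 0, 0, 0, 0], [0, 0, 0, 0, 0, 8], [0, 0, 0, 0, 0, 16]]], jaw=1)

```text
time: 33.95
tool_pos: [600.1, -91.2, -21.6]
tcp_rot: [-180.0, 0.0, 73.6]
ft_force: [-0.6, 0.4, -0.1]
finger_gap: 85.4
grip_force: 0.0
```

play_rows(motion=[[[0, 0, 0, 0, 0, 8], [0, 0, 0, 0, 0, 16], [0, 0, 0, 0, 0, 24], [0, 0, 0, 0, 0, 32], [0, 0, 0, 0, 0, 40]]])

```text
time: 34.45
tool_pos: [600.2, -91.2, -21.6]
tcp_rot: [-180.0, 0.0, 33.6]
ft_force: [0.5, -0.3, -0.8]
finger_gap: 85.6
grip_force: 0.0
```

play_rows(motion=[[[0, 0, 0, 0, 0, 8], [0, 0, 0, 0, 0, 16], [0, 0, 0, 0, 0, 24], [0, 0, 0, 0, 0, 32], [0, 0, 0, 0, 0, 34]]])

```text
time: 34.95
tool_pos: [600.2, -91.3, -21.5]
tcp_rot: [-180.0, 0.0, -0.4]
ft_force: [0.2, 0.2, 0.7]
finger_gap: 85.2
grip_force: 0.0
```

play_rows(motion=[[[0, 0, 0, 0, 0, 0], [0, 0, 0, 0, 0, 0], [0, 0, 0, 0, 0, 0], [0, 0, 0, 0, 0, 0], [0, 0, 0, 0, 0, 0]]], jaw=0.55, squeeze=30)

```text
time: 35.45
tool_pos: [600.5, -91.3, -21.3]
tcp_rot: [180.0, -0.0, -0.1]
ft_force: [0.3, 0.2, 1.4]
finger_gap: 55.8
grip_force: 32.8
```

play_rows(motion=[[[0, 0, 0, 0, 0, 0], [0, 0, 0, 0, 0, 0]]])

```text
time: 35.65
tool_pos: [600.5, -91.3, -21.3]
tcp_rot: [180.0, -0.0, -0.1]
ft_force: [-0.3, 0.4, 1.6]
finger_gap: 55.6
grip_force: 32.8
```

play_rows(motion=[[[0, 0, -1, 0, 0, 0], [0, 0, -5, 0, 0, 0], [0, 0, -9.5, 0, 0, 0], [0, 0, -13.8, 0, 0, 0], [0, 0, -13.8, 0, 0, 0]]])

```text
time: 36.15
tool_pos: [605.2, -92.4, 125.7]
tcp_rot: [179.8, -0.7, -0.1]
ft_force: [1.3, -1.4, 0.2]
finger_gap: 55.7
grip_force: 32.6
```

play_rows(motion=[[[0.6, 4, 0, 0, 0, 0], [1.2, 8, 0, 0, 0, 0], [1.8, 12, 0, 0, 0, 0], [2.3, 15.3, 0, 0, 0, 0], [2.3, 15.3, 0, 0, 0, 0]]])

```text
time: 36.65
tool_pos: [622.4, -248.8, 116.3]
tcp_rot: [179.9, 0.0, -0.3]
ft_force: [-0.2, -0.3, -0.1]
finger_gap: 55.6
grip_force: 32.6
```

play_rows(motion=[[[0, 0, 0, 0, 0, 0], [0, 0, 0, 0, 0, 0], [0, 0, 0, 0, 0, 0]]])

```text
time: 36.95
tool_pos: [623.0, -243.0, 116.5]
tcp_rot: [-180.0, 0.0, -0.0]
ft_force: [0.2, -0.5, -0.1]
finger_gap: 55.9
grip_force: 32.6
```

```bash
python3 - <<'E'
from h import *; from bench import optics,sensors
s=optics.snapshot("scene"); p=s["pixels"]; t=sensors.sense(); print(t["tool_pos"],t["ft_force"],t["finger_gap"])
u,v=proj(s,[623,-244,110]).astype(int)
cv2.imwrite("pics/c7.png",cv2.resize(p[v-45:v+45,u-50:u+50],(600,540),interpolation=cv2.INTER_CUBIC)[:,:,::-1])
E
```

```text
[ 623.04498254 -242.9989575   116.64528665] [ 0.1657359   0.69134526 -1.86027917] 55.760550515815396
```

View pics/c7.png

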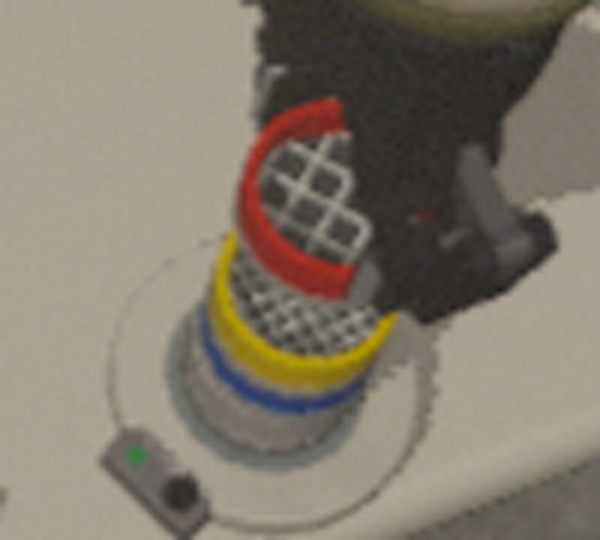

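The red sieve hangs level at crop (305,200), over the level pan/blue/yellow stack at (300,310). Lowering.

play_rows(motion=[[[0, 0.1, 1.5, 0, 0, 0], [0, 0.1, 2.5, 0, 0, 0], [0, 0.1, 2.8, 0, 0, 0], [0, 0.1, 2.9, 0, 0, 0], [0, 0.1, 2.9, 0, 0, 0]]])

```text
time: 37.5
tool_pos: [622.8, -245.2, 87.2]
tcp_rot: [-180.0, 0.0, -0.1]
ft_force: [0.5, -0.8, -0.9]
finger_gap: 55.7
grip_force: 32.6
```

play_rows(motion=[[[0, 0, 0.15, 0, 0, 0], [0, 0, 0.3, 0, 0, 0], [0, 0, 0.45, 0, 0, 0], [0, 0, 0.6, 0, 0, 0], [0, 0, 0.6, 0, 0, 0]]])

```text
time: 38.0
tool_pos: [622.8, -245.2, 81.3]
tcp_rot: [-180.0, 0.0, -0.1]
ft_force: [-1.2, 0.0, -1.1]
finger_gap: 55.7
grip_force: 32.6
```

play_rows(motion=[[[0, 0, 0.1, 0, 0, 0], [0, 0, 0.2, 0, 0, 0], [0, 0, 0.3, 0, 0, 0], [0, 0, 0.3, 0, 0, 0]]])

```text
time: 38.4
tool_pos: [622.9, -245.2, 78.3]
tcp_rot: [-180.0, 0.0, -0.1]
ft_force: [0.2, -1.4, -0.5]
finger_gap: 55.8
grip_force: 32.6
```

play_rows(motion=[[[0, 0, 0.05, 0, 0, 0], [0, 0, 0.1, 0, 0, 0], [0, 0, 0.15, 0, 0, 0], [0, 0, 0.15, 0, 0, 0]]])

```text
time: 38.8
tool_pos: [622.9, -245.3, 77.0]
tcp_rot: [-180.0, 0.0, -0.1]
ft_force: [-0.1, -0.1, 0.3]
finger_gap: 55.8
grip_force: 32.6
```

play_rows(motion=[[[0, 0, 0.05, 0, 0, 0], [0, 0, 0.1, 0, 0, 0], [0, 0, 0.1, 0, 0, 0]]])

```text
time: 39.1
tool_pos: [623.2, -245.4, 76.7]
tcp_rot: [180.0, -0.0, -0.1]
ft_force: [-1.4, 1.2, 5.2]
finger_gap: 56.3
grip_force: 33.0
```

play_rows(motion=[[[0, 0, 0, 0, 0, 0], [0, 0, 0, 0, 0, 0], [0, 0, 0, 0, 0, 0], [0, 0, -3, 0, 0, 0], [0, 0, -6, 0, 0, 0]]], jaw=1)

```text
time: 39.6
tool_pos: [621.7, -244.7, 134.8]
tcp_rot: [-179.9, 0.2, -0.1]
ft_force: [0.4, 0.4, 0.5]
finger_gap: 85.5
grip_force: 0.0
```

play_rows(motion=[[[-2.4, -3.9, 0, 0, 0, 0], [-4.8, -7.8, 0, 0, 0, 0], [-7.2, -11.7, 0, 0, 0, 0], [-9.6, -15.6, 0, 0, 0, 0], [-12, -19.5, 0, 0, 0, 0]]])

```text
time: 40.1
tool_pos: [502.3, -48.8, 135.9]
tcp_rot: [-180.0, -0.0, -0.1]
ft_force: [0.6, 0.6, 1.0]
finger_gap: 85.3
grip_force: 0.0
```

play_rows(motion=[[[-2.4, -3.9, 0, 0, 0, 0], [-4.8, -7.8, 0, 0, 0, 0], [-7.5, -12.35, 0, 0, 0, 0], [-7.5, -12.35, 3, 0, 0, 0], [-7.5, -12.35, 6, 0, 0, 0]]], jaw=0.6)

```text
time: 40.6
tool_pos: [429.3, 75.3, 76.8]
tcp_rot: [-180.0, -0.2, 0.1]
ft_force: [0.7, 0.8, -0.1]
finger_gap: 51.4
grip_force: 0.0
```

play_rows(motion=[[[0, 0, 0, 0, 0, 0], [0, 0, 0, 0, 0, 0], [0, 0, 0, 0, 0, 0]]])

```text
time: 40.9
tool_pos: [429.9, 73.3, 77.8]
tcp_rot: [-180.0, -0.1, -0.2]
ft_force: [0.8, -1.1, 0.4]
finger_gap: 51.0
grip_force: 0.0
```

```bash
python3 - <<'E'
from h import *; from bench import optics,sensors
for n in("scene","top"):
    s=optics.snapshot(n); e=colour(s,"red",proj(s,[623,-245,130]),22)
    if e: print(n,np.round(e[1],1),ray(s,e[0],130).round(1))
    if n=="scene":
        t=sensors.sense(); print(t["tool_pos"]); u,v=220,205; cv2.imwrite("pics/c8.png",cv2.resize(s["pixels"][v-45:v+45,u-50:u+50],(600,540),interpolation=cv2.INTER_CUBIC)[:,:,::-1])
E
```

```text
scene [31.7 32.2] [ 622.7 -247.   130. ]
[430.16379668  73.30462484  77.9572915 ]
top [27.  28.3] [ 622.3 -243.6  130. ]
```

View pics/c8.png

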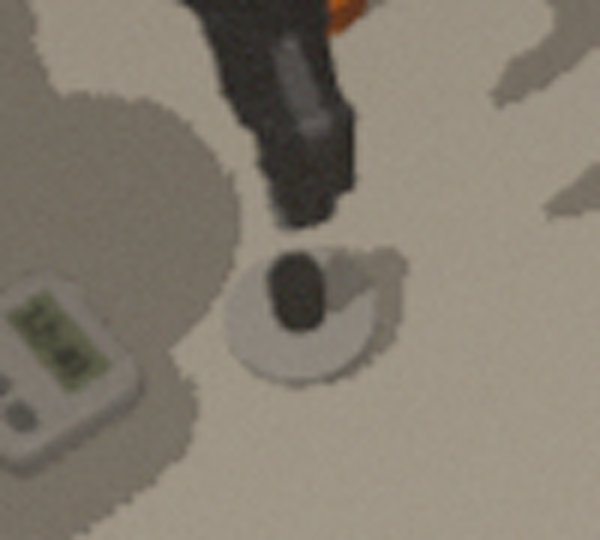

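The red rim measures (622.5,-245.3) at z=130, seated. The lid's knob is at crop (298,290), right below the fingers and clear of its surroundings.

play_rows(motion=[[[-0.15, 0, 3, 0, 0, 0], [-0.15, 0, 6, 0, 0, 0], [-0.15, 0, 8, 0, 0, 0], [-0.15, 0, 8.6, 0, 0, 0], [-0.15, 0, 8.6, 0, 0, 0]]])

```text
time: 41.5
tool_pos: [427.1, 73.4, -9.8]
tcp_rot: [180.0, 0.0, -0.1]
ft_force: [-0.2, -0.3, 0.1]
finger_gap: 51.5
grip_force: 0.0
```

play_rows(motion=[[[0, 0, 0, 0, 0, 0], [0, 0, 0, 0, 0, 0], [0, 0, 0, 0, 0, 0], [0, 0, 0, 0, 0, 0], [0, 0, 0, 0, 0, 0]]], jaw=0.15, squeeze=20)

```text
time: 42.0
tool_pos: [428.7, 73.8, -8.5]
tcp_rot: [-180.0, -0.2, -0.1]
ft_force: [0.1, 1.3, 5.4]
finger_gap: 18.2
grip_force: 20.5
```

play_rows(motion=[[[0, 0, 0, 0, 0, 0], [0, 0, 0, 0, 0, 0], [0, 0, 0, 0, 0, 0], [0, 0, 0, 0, 0, -8], [0, 0, 0, 0, 0, -16]]], jaw=0.6)

```text
time: 42.5
tool_pos: [426.8, 73.5, -10.1]
tcp_rot: [-180.0, 0.0, 16.2]
ft_force: [-0.6, 0.4, 0.8]
finger_gap: 51.1
grip_force: 0.0
```

play_rows(motion=[[[0, 0, 0, 0, 0, -8], [0, 0, 0, 0, 0, -16], [0, 0, 0, 0, 0, -24], [0, 0, 0, 0, 0, -32], [0, 0, 0, 0, 0, -40]]])

```text
time: 43.0
tool_pos: [426.8, 73.5, -10.2]
tcp_rot: [-180.0, 0.0, 56.2]
ft_force: [-0.1, -0.1, 0.8]
finger_gap: 51.4
grip_force: 0.0
```

play_rows(motion=[[[0, 0, 0, 0, 0, -8], [0, 0, 0, 0, 0, -16], [0, 0, 0, 0, 0, -24], [0, 0, 0, 0, 0, -32], [0, 0, 0, 0, 0, -34]]])

```text
time: 43.5
tool_pos: [426.8, 73.5, -10.2]
tcp_rot: [-180.0, 0.0, 90.2]
ft_force: [-0.1, 0.4, -0.2]
finger_gap: 51.2
grip_force: 0.0
```

play_rows(motion=[[[0, 0, 0, 0, 0, 0], [0, 0, 0, 0, 0, 0], [0, 0, 0, 0, 0, 0], [0, 0, 0, 0, 0, 0], [0, 0, 0, 0, 0, 0]]], jaw=0.15, squeeze=30)

```text
time: 44.0
tool_pos: [427.0, 73.6, -9.9]
tcp_rot: [-180.0, -0.0, 89.9]
ft_force: [0.3, -0.4, 0.3]
finger_gap: 18.4
grip_force: 29.3
```

play_rows(motion=[[[0, 0, 0, 0, 0, 0], [0, 0, 0, 0, 0, 0]]])

```text
time: 44.2
tool_pos: [427.1, 73.6, -10.0]
tcp_rot: [-180.0, -0.0, 89.9]
ft_force: [-1.1, -1.5, 1.3]
finger_gap: 18.3
grip_force: 29.3
```

play_rows(motion=[[[0, 0, -1, 0, 0, 0], [0, 0, -5, 0, 0, 0], [0, 0, -9.5, 0, 0, 0], [0, 0, -14, 0, 0, 0], [0, 0, -16.5, 0, 0, 0]]])

```text
time: 44.7
tool_pos: [428.9, 73.7, 160.2]
tcp_rot: [179.7, -0.0, 89.9]
ft_force: [0.9, -0.4, -0.4]
finger_gap: 18.4
grip_force: 29.5
```

play_rows(motion=[[[-3.9, 2.4, 0, 0, 0, 0], [-7.8, 4.8, 0, 0, 0, 0], [-11.7, 7.2, 0, 0, 0, 0], [-15.6, 9.6, 0, 0, 0, 0], [-19.5, 12, 0, 0, 0, 0]]])

```text
time: 45.2
tool_pos: [547.6, -123.5, 156.0]
tcp_rot: [179.9, 0.0, 89.9]
ft_force: [0.8, 0.3, 0.2]
finger_gap: 18.4
grip_force: 29.5
```

play_rows(motion=[[[-3.9, 2.4, 0, 0, 0, 0], [-7.8, 4.8, 0, 0, 0, 0], [-12.35, 7.55, 0, 0, 0, 0], [-12.35, 7.55, 0, 0, 0, 0], [-12.35, 7.55, 0, 0, 0, 0]]])

```text
time: 45.7
tool_pos: [621.8, -246.4, 154.3]
tcp_rot: [-179.9, -0.0, 89.8]
ft_force: [-0.3, 0.0, -0.4]
finger_gap: 18.1
grip_force: 29.6
```

play_rows(motion=[[[0, 0, 0, 0, 0, 0], [0, 0, 0, 0, 0, 0]]])

```text
time: 45.9
tool_pos: [621.9, -244.1, 156.1]
tcp_rot: [180.0, 0.0, 90.0]
ft_force: [0.0, -0.3, -0.2]
finger_gap: 18.0
grip_force: 29.6
```

```bash
python3 - <<'E'
from h import *; from bench import optics,sensors
s=optics.snapshot("scene"); p=s["pixels"]; t=sensors.sense(); print(t["tool_pos"],t["ft_force"],t["finger_gap"])
u,v=proj(s,[623,-244,140]).astype(int)
cv2.imwrite("pics/c9.png",cv2.resize(p[v-45:v+45,u-50:u+50],(600,540),interpolation=cv2.INTER_CUBIC)[:,:,::-1])
E
```

```text
[ 622.01408235 -244.12954486  156.21766786] [ 0.06749327 -0.57741069 -0.73318822] 18.52972163076751
```

View pics/c9.png

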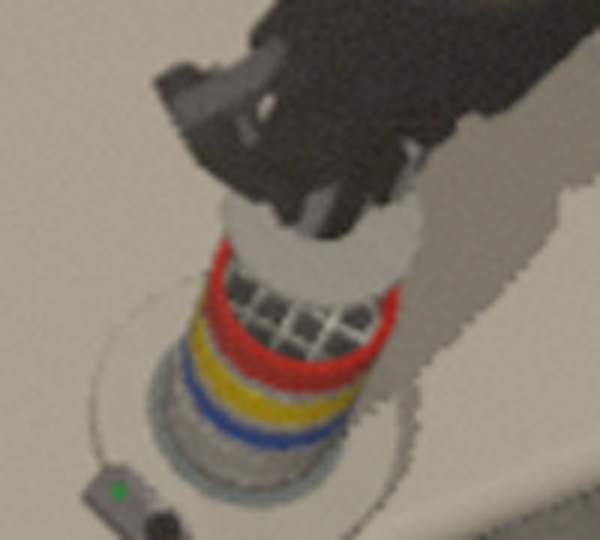

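The lid disc (crop centre ≈(322,235)) hangs level above the straight stack, whose red rim is at (305,310). Lowering.

play_rows(motion=[[[-0.05, 0.05, 1.5, 0, 0, 0], [-0.05, 0.05, 2.6, 0, 0, 0], [-0.05, 0.05, 3, 0, 0, 0], [-0.05, 0.05, 3.1, 0, 0, 0], [-0.05, 0.05, 3.1, 0, 0, 0]]])

```text
time: 46.45
tool_pos: [622.3, -245.7, 123.7]
tcp_rot: [-180.0, -0.0, 89.9]
ft_force: [-1.1, -0.2, -1.3]
finger_gap: 18.4
grip_force: 29.6
```

play_rows(motion=[[[0, 0, 0.15, 0, 0, 0], [0, 0, 0.3, 0, 0, 0], [0, 0, 0.45, 0, 0, 0], [0, 0, 0.6, 0, 0, 0], [0, 0, 0.6, 0, 0, 0]]])

```text
time: 46.95
tool_pos: [622.3, -245.8, 117.8]
tcp_rot: [-180.0, -0.0, 89.9]
ft_force: [-0.3, 0.6, -0.6]
finger_gap: 18.0
grip_force: 29.6
```

play_rows(motion=[[[0, 0, 0.1, 0, 0, 0], [0, 0, 0.2, 0, 0, 0], [0, 0, 0.3, 0, 0, 0], [0, 0, 0.3, 0, 0, 0]]])

```text
time: 47.35
tool_pos: [622.4, -245.8, 114.8]
tcp_rot: [-180.0, -0.0, 89.9]
ft_force: [-0.5, -0.8, -1.8]
finger_gap: 18.0
grip_force: 29.6
```

play_rows(motion=[[[0, 0, 0.05, 0, 0, 0], [0, 0, 0.1, 0, 0, 0], [0, 0, 0.1, 0, 0, 0]]])

```text
time: 47.65
tool_pos: [622.6, -245.9, 114.2]
tcp_rot: [180.0, 0.0, 89.9]
ft_force: [-0.3, -0.1, -1.1]
finger_gap: 18.6
grip_force: 29.6
```

play_rows(motion=[[[0, 0, 0.05, 0, 0, 0], [0, 0, 0.05, 0, 0, 0], [0, 0, 0.05, 0, 0, 0]]])

```text
time: 47.95
tool_pos: [622.7, -245.9, 114.0]
tcp_rot: [180.0, 0.0, 89.9]
ft_force: [0.5, 0.5, 1.9]
finger_gap: 18.0
grip_force: 29.9
```

play_rows(motion=[[[0, 0, 0.05, 0, 0, 0], [0, 0, 0.05, 0, 0, 0], [0, 0, 0.05, 0, 0, 0]]])

```text
time: 48.25
tool_pos: [622.9, -245.9, 113.9]
tcp_rot: [179.9, 0.0, 89.9]
ft_force: [-1.6, 0.8, 5.7]
finger_gap: 18.3
grip_force: 30.1
```

play_rows(motion=[[[0, 0, 0, 0, 0, 0], [0, 0, 0, 0, 0, 0], [0, 0, 0, 0, 0, 0], [0, 0, -3, 0, 0, 0], [0, 0, -7, 0, 0, 0]]], jaw=0.7)

```text
time: 48.75
tool_pos: [620.3, -244.8, 179.9]
tcp_rot: [-179.6, -0.2, 89.9]
ft_force: [-0.4, -0.8, 0.1]
finger_gap: 60.1
grip_force: 0.0
```

play_rows(motion=[[[4, 0, 0, 0, 0, 0], [8, 0, 0, 0, 0, 0], [12, 0, 0, 0, 0, 0], [16, -1, 0, 0, 0, 0], [20, -2, 0, 0, 0, 0]]])

```text
time: 49.25
tool_pos: [602.4, -44.2, 182.7]
tcp_rot: [-180.0, -0.0, 89.9]
ft_force: [0.1, -0.2, 0.6]
finger_gap: 59.9
grip_force: 0.0
```

play_rows(motion=[[[0, 0, 0, 0, 0, 0], [0, 0, 0, 0, 0, 0], [0, 0, 0, 0, 0, 0]]])

```text
time: 49.55
tool_pos: [603.1, -46.6, 183.0]
tcp_rot: [180.0, 0.0, 89.9]
ft_force: [-0.1, 0.0, -0.3]
finger_gap: 59.7
grip_force: 0.0
```

```bash
python3 - <<'E'
from h import *; from bench import optics
o=[]
for n in("scene","top"):
    s=optics.snapshot(n); u,v=proj(s,[623,-244,100]).astype(int); o.append(cv2.resize(s["pixels"][v-50:v+50,u-50:u+50],(400,400),interpolation=cv2.INTER_CUBIC))
    print(n,((proj(s,[622.6,-245.5,138])-(u,v)+50)*4).round(0))
cv2.imwrite("pics/c10.png",np.hstack(o)[:,:,::-1])
E
```

```text
scene [217. 170.]
top [219. 189.]
```

View pics/c10.png

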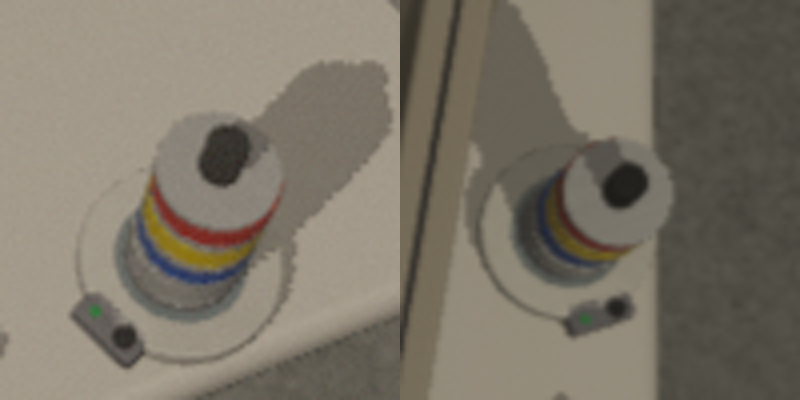

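The lid disc is centred at about (217,172) in the scene crop and (617,193) in the top crop. Predicted positions were (217,170) and (619,189). The stack stands straight and closed, with the arm clear.

```bash
python3 -c "
from bench import job; print(job.hand_in())"
```

```text
the job is handed in; nothing more can be done
None
```

The sieve stack (pan, blue, yellow, red, lid) is built in the shaker seat: each piece touched down at its expected height, both cameras show it straight and released, and the job is handed in at about 50 s.

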